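# Lock the orange cartridge into the programmer's push-push bay

## Robot

A 6-joint arm with a two-finger parallel gripper is mounted at the origin on a cart in front of the work surface, level with it; the furniture and walls round the work are solid. World frame = base frame: x ahead of the robot, y to its left, z up, the work surface at z = 0. Lengths are in m, angles in rad, forces in N, time in s.
With the tool pointing down it reaches from about 0.425 to 0.95 m from the base axis. Payload 3.5 kg.
Tool frame: the origin (TCP) lies between the finger pads; the fingertips stand 14 mm ahead of it and the grasp point (between the pads) lies 5 mm behind it; z points along the fingers, y is the line along which they close (so a half turn about z gives the same grasp; the last joint's range is limited). The gripper opens to 85 mm and grips with 20 to 120 N. Pads are 22 mm wide; open, the fingers measure 114 mm over their backs; the gripper's body (76 mm by 85 mm) begins 54 mm behind the grasp point. The pads swing forward as they close: fully open they stand 13 mm farther back than shut.
Start: joints at [-1.5, 0.286, 1.577, -0, 1.279, -0.15], TCP at [0.148, -0.659, 0.245] pointing down, gripper open.
Joint ranges: [-2.77, 2.77], [-0.9, 2.22], [0.21, 2.48], [-1.53, 4.67], [0.24, 2.81], [-2.84, 2.84]. Speed limits (rad/s): [2.79, 2.79, 3.14, 3.14, 3.14, 3.14].

## Interface

Orientations are given as a unit quaternion [x, y, z, w].
In Python, from plant import * gives the robot as it stands.
- The arm moves only by the tool step_arm, never from a script. Its argument "commands" is a list of rows, each an object of numbers: "gripper": the gripper's target within -1 to 1 (shut at 1, half-way at 0, fully open at -1); "x", "y", "z": the shift along the tool's x, y, z in mm; "spin": the turn about the tool's z in degrees. A call has exactly 10 rows; each row shifts and turns the commanded pose from where the row before left it, along the tool's axes as they then stand; what a row does not reach is not made up. A row lasts 1/10 s, in which the tool goes at most 50 mm and 8.59 degrees, less where a joint would pass 70% of its speed; a pose out of reach is approached as far as the arm can. A call with a gripper value outside its range is refused whole. The fingers move at their own pace and stop on an object; "force" is the grip in N (left out, the last holds). Time passes only in rows, so rows that do not move let the fingers close, or fill a call up. It gives the time, the measured TCP pose, the force, the opening and the grip force at its end, in the units of the state.
- get_state(): the state, without advancing time (a new reading comes with each control period).
- read_camera(name): name is "scene" or "top" or "wrist"; returns a dict with "color" (420x560x3 uint8, red, green, blue), "z_map" (420x560 float32, m along the optical axis (not along the pixel's ray), 0 where there is no reading), "fx", "fy", "cx", "cy" (pixels), "distortion" ([k1, k2, p1, p2, k3] as OpenCV has them; the pictures are not rectified), "eye" and "attitude" of the camera in the world; the wrist camera has in their place "mount" (4x4, takes a point from camera to tool coordinates, whose origin is the TCP and whose axes are the flange's). Camera axes: x right, y up, looking along -z (the intrinsics and any distortion apply to the point x, -y, -z); pixel columns grow to the right and rows downward; lengths in m; the calibration is good to about 2 mm. A picture is of the moment at which its call begins: read the wrist's pose just before it.
- sign_off(): hands the job in; it is judged then, once.
The state is a dict: "time": time; "qpos": joint angles; "dq": joint speeds; "joint_efforts": joint torques, N m; "eef_pos": TCP position; "tcp_rot": TCP orientation; "contact_force": force on the tool from outside, world axes, zero at the start; "wrist_torque": the same for the moment, N m; "opening": opening from 0.0 (shut) to 1.0 (fully open); "finger_force": force on a finger pad.
Only numpy, scipy, OpenCV 4.12 (cv2) and the standard library are available. Lean on these libraries where they do the work, as an engineer would, in place of code of your own. Each camera call takes 0.05 s, during which the arm holds its last target. There are 200 camera calls.

## Task

Take the orange cartridge out of the rack and load it, tongue down, into the bay on top of the programmer so that it is locked fully home. The bay has a push-push latch that someone may have left in either position, so press gently to the firm stop, feel whether the cartridge stays down or springs back up, and press again if it sprang up. Never force it, and leave the other cartridges and the things on the bench alone.

Things in the scene. Friction and masses are not known exactly. Their poses are not given: they have to be found in the camera images.
- cart_orange_mid (a point): orange cartridge, upright in a rack pocket: this point is its centre, half-way up, 48.5 mm below its top; 14 mm thick (its x), 44 mm wide (y), 97 mm tall with the tongue; z up. Black body, orange ribbed grip end (top 30 mm), white label. 40 to 85 g. Same front and back, so it may be turned half round. Pinch it across the 14 mm near its top, so that the fingers clear the bay's rim
- cart_orange: the same orange cartridge; origin at the end of its tongue, z up. The body (82 mm tall) ends below in two shoulders with a tongue between them: 15 mm long, 22 mm wide, 5 mm thick, round-ended, green with contacts
- rack: grey rack, 46 by 196 mm, rim 48 mm above the bench, fixed; origin on the bench under its middle. Three pockets side by side along its y, at -60, 0 and +60 mm, hold the three cartridges; which colour stands in which pocket differs. The cartridges' tops stand 53 mm above the rim, their thickness along the rack's x
- bay_mouth (a point): centre of the bay's mouth, level with the top of its black rim, 79 mm above the bench; z up, x across the slot's narrow side, y along its wide side. Slot 16 by 46 mm with a bevel 3 mm wide and 6 mm deep; rim 30 by 60 mm, 8 mm above the white case. Cartridge sprung up: its centre 3.5 mm below this point (top 45 mm above). Locked home: centre 10.5 mm below (top 38 mm above)
- bay_stop (a point): depth where the cartridge's shoulders begin to meet the firm stop, 47 mm below the mouth (3 mm past home). A sprung carriage carries them: 4 to 7 N over its travel, then rubber, 4.5 N per mm. Pushed on to 11 to 15 N (4 to 5 mm past home) the latch has switched: let go, a carriage that was up stays locked, one that was locked springs up. Over 25 N harms the bay
- programmer: white bench instrument with the bay in the middle of its top, 130 (x) by 150 (y) by 71 mm, fixed; origin on the bench under the mouth; blue chip socket at +y, 42 mm from the mouth, no higher than the rim. The empty carriage is up or locked, unseen; a cartridge set in lightly stands about 7 mm short of home either way: on the carriage, or on the connector, which takes 2 to 4 N to enter
- cart_blue_mid (a point): centre of the blue cartridge, the same shape, in another pocket; leave it there
- cart_green_mid (a point): centre of the green cartridge, the same shape, in another pocket; leave it there
- vial_mid (a point): centre of a brown vial, 27 mm across and 57 mm tall, standing at the front of the bench; leave it alone
- spool_mid (a point): centre of a blue solder spool, 56 mm across and 44 mm tall, standing behind the rack; leave it alone
Things that resemble listed ones, but are neither listed nor needed, are in the scene too. What is shaped like the cart_orange but pink is not meant.

How it is judged:
On the way, in this order (a step that is already met when the one before it is completed fails the run):
1. the orange cartridge has been lifted clear of the rack (height (world z) of cart_orange_mid above 0.11 m), for 0.1 s.
2. the orange cartridge stands upright in the bay, tongue down, at least 20 mm deep (z of cart_orange_mid in the frame of bay_mouth below 0.0285 m and horizontal distance between cart_orange_mid and bay_mouth below 0.006 m and angle between the z axis of cart_orange_mid and the z axis of bay_mouth, either way round below 0.12 rad), for 0.1 s.
At the end, for the whole second after the job is handed in: The orange cartridge stands in the bay tongue down, locked home: its centre is 10.5 mm below the bay's mouth (9 to 12 mm), within 4 mm of the slot's centre from above, upright within 0.08 rad and at rest (below 10 mm/s) (z of cart_orange_mid in the frame of bay_mouth between -0.012 and -0.009 m and horizontal distance between cart_orange_mid and bay_mouth below 0.004 m and angle between cart_orange_mid's own z axis and vertical below 0.08 rad and linear speed of cart_orange below 0.01 m/s); the robot touches nothing.
It fails at once if the orange cartridge is forced against the programmer with more than 25 N (contact force between cart_orange and programmer above 25 N).
It fails at once if the robot itself presses on the programmer with more than 25 N (contact force between any of the arm, the fingers and programmer above 25 N).
It fails at once if the blue or the green cartridge is moved more than 15 mm (distance of any of cart_blue_mid, cart_green_mid from where it was at the start of the episode above 0.015 m).
It fails at once if the brown vial or the solder spool is moved more than 30 mm (distance of any of vial_mid, spool_mid from where it was at the start of the episode above 0.03 m).
It also fails if it takes over 58 s, if anything falls off the work surface, if the arm or the gripper's body presses on something with over 40 N, if the wrist force passes 120 N, or if a joint passes its speed limit or range.

## Working session

There is one attempt and no reset: what is moved stays moved. The work goes in short steps, Python scripts to look and compute and a tool call to move; the robot and the scene stay as the last step left them, time stands still between calls to the robot, and variables do not carry over. Pictures are saved under pics/ and viewed, at most 10 in all, crops included, and the job is handed in when it is done.

Besides the shell and the picture viewer there is one more tool, called as name(argument=value, ...) on one line, values as JSON. step_arm: Moves the arm, as the interface text tells. Its arguments: {"type":"object","properties":{"commands":{"type":"array"},"force":{"type":"number"}},"required":["commands"]}

```bash
ls; mkdir -p pics
cat > h.py <<'E'
from plant import *
import numpy as np, cv2, pickle
from scipy.spatial.transform import Rotation as R
def grab(n):
    s=get_state(); c=read_camera(n); c['state']=s
    if n=='wrist':
        T=np.eye(4);T[:3,:3]=R.from_quat(s['tcp_rot']).as_matrix();T[:3,3]=s['eef_pos']
        c['T']=T@np.array(c['mount'])
    else:
        a=np.array(c['attitude'],float)
        T=np.eye(4);T[:3,:3]=a if a.shape==(3,3) else R.from_quat(a).as_matrix();T[:3,3]=c['eye'];c['T']=T
    return c
def rays(c,uv):
    K=np.array([[c['fx'],0,c['cx']],[0,c['fy'],c['cy']],[0,0,1]])
    p=cv2.undistortPoints(np.float64(uv).reshape(-1,1,2),K,np.float64(c['distortion'])).reshape(-1,2)
    return np.c_[p[:,0],-p[:,1],-np.ones(len(p))]
def plane(c,uv,z):
    d=rays(c,uv)@c['T'][:3,:3].T; o=c['T'][:3,3]
    return o+d*((z-o[2])/d[:,2])[:,None]
def cloud(c,mask):
    v,u=np.nonzero(mask&(c['z_map']>0)); 
    return (rays(c,np.c_[u,v])*c['z_map'][v,u][:,None])@c['T'][:3,:3].T+c['T'][:3,3]
def save(c,f): cv2.imwrite(f,c['color'][:,:,::-1])
E
python3 - <<'E'
from h import *
a=grab('scene');b=grab('top')
pickle.dump((a,b),open('st.pkl','wb'))
cv2.imwrite('pics/a.png',np.hstack([a['color'],b['color']])[:,:,::-1][:, :].copy() if 0 else cv2.resize(np.vstack([a['color'],b['color']])[:,:,::-1],(400,600)))
save(b,'pics/top.png');save(a,'pics/scene.png')
print(a['T'],b['T'],a['fx'],b['fx'],b['distortion'])
E
```

```text
pics
[[-0.70000888  0.44366318 -0.55959857  0.00795787]
 [-0.71411817 -0.42963814  0.55267197  0.51982882]
 [ 0.00477532  0.78649479  0.61757845  0.624295  ]
 [ 0.          0.          0.          1.        ]] [[ 0.01342304  0.99370865 -0.11118874  0.45283224]
 [-0.99990508  0.01299416 -0.00458101  0.04063804]
 [-0.00310738  0.11123968  0.99378875  0.98072125]
 [ 0.          0.          0.          1.        ]] 419.45458460796635 497.5686575557465 [-0.0994077  0.         0.         0.         0.       ]
```

View pics/top.png

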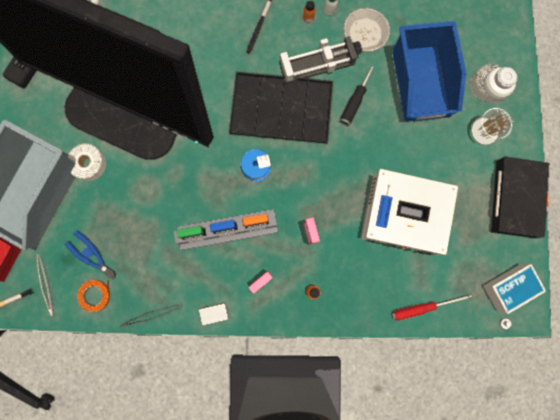

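View pics/scene.png

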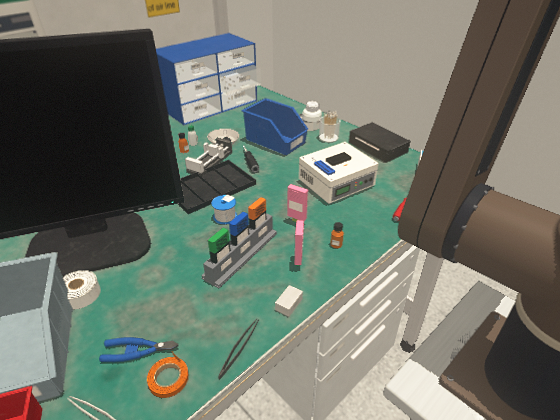

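The top view shows the rack at (225,228) with green, blue and orange cartridges at (190,232), (223,226) and (255,220). The bay is at (411,211) on the white programmer, with the blue socket at (385,211). The spool is at (256,163), the vial at (313,292), and two upright pink look-alikes at (312,231) and (260,282). The scene view agrees.

Run:
```python
from h import *
a,b=pickle.load(open('st.pkl','rb'))
hsv=cv2.cvtColor(b['color'],cv2.COLOR_RGB2HSV)
def roi(x0,y0,x1,y1):
    m=np.zeros(hsv.shape[:2],bool);m[y0:y1,x0:x1]=1;return m
def rep(n,m,z):
    P=cloud(b,m); zz=P[:,2]; Q=P[abs(zz-z)<.008]
    print(n,m.sum(),'z pct',np.percentile(zz,[5,50,95]).round(3),len(Q))
    v,u=np.nonzero(m)
    cnt=max(cv2.findContours(m.astype(np.uint8),0,2)[0],key=cv2.contourArea)
    box=cv2.boxPoints(cv2.minAreaRect(cnt)); X=plane(b,box,z)[:,:2]
    e=np.diff(np.vstack([X,X[:1]]),axis=0);L=np.linalg.norm(e,axis=1);k=L.argmax()
    print('  ctr',X.mean(0).round(4),'sides',L[:2].round(4),'long ang',np.degrees(np.arctan2(e[k,1],e[k,0])).round(1)%180)
    if len(Q)>10: print('  cloud mean',Q.mean(0).round(4))
H,S,V=hsv[...,0],hsv[...,1],hsv[...,2]
rep('orange',roi(235,205,280,240)&(H<20)&(S>150)&(V>120),.101)
rep('blue',roi(205,210,245,245)&(H>100)&(H<130)&(S>130)&(V>90),.101)
rep('green',roi(172,220,208,245)&(H>50)&(H<75)&(S>170)&(V>90),.101)
rep('rim',roi(394,198,432,226)&(V<75),.079)
rep('case',roi(355,160,470,262)&(S<50)&(V>150),.071)
rep('sock',roi(370,190,400,235)&(H>100)&(H<130)&(S>130),.079)
print(get_state()['eef_pos'],R.from_quat(get_state()['tcp_rot']).as_matrix().round(3))
```

```text
orange 202 z pct [0.092 0.1   0.103] 188
  ctr [0.5406 0.0755] sides [0.0436 0.015 ] long ang 100.3
  cloud mean [0.5412 0.0756 0.1001]
blue 192 z pct [0.093 0.1   0.102] 181
  ctr [0.5293 0.1332] sides [0.044 0.014] long ang 102.1
  cloud mean [0.5295 0.1336 0.1002]Traceback (most recent call last):
  File "<stdin>", line 18, in <module>
  File "<stdin>", line 7, in rep
  File "h.py", line 22, in cloud
    return (rays(c,np.c_[u,v])*c['z_map'][v,u][:,None])@c['T'][:3,:3].T+c['T'][:3,3]
            ~~~~^^^^^^^^^^^^^^
  File "h.py", line 15, in rays
    p=cv2.undistortPoints(np.float64(uv).reshape(-1,1,2),K,np.float64(c['distortion'])).reshape(-1,2)
      ~~~~~~~~~~~~~~~~~~~^^^^^^^^^^^^^^^^^^^^^^^^^^^^^^^^^^^^^^^^^^^^^^^^^^^^^^^^^^^^^^
cv2.error: OpenCV(4.12.0) /io/opencv/modules/calib3d/src/undistort.dispatch.cpp:347: error: (-215:Assertion failed) CV_IS_MAT(_src) && CV_IS_MAT(_dst) && (_src->rows == 1 || _src->cols == 1) && (_dst->rows == 1 || _dst->cols == 1) && _src->cols + _src->rows - 1 == _dst->rows + _dst->cols - 1 && (CV_MAT_TYPE(_src->type) == CV_32FC2 || CV_MAT_TYPE(_src->type) == CV_64FC2) && (CV_MAT_TYPE(_dst->type) == CV_32FC2 || CV_MAT_TYPE(_dst->type) == CV_64FC2) in function 'cvUndistortPointsInternal'
```

Run:
```python
from h import *
a,b=pickle.load(open('st.pkl','rb'))
hsv=cv2.cvtColor(b['color'],cv2.COLOR_RGB2HSV)
H,S,V=hsv[...,0],hsv[...,1],hsv[...,2]
def roi(x0,y0,x1,y1):
    m=np.zeros(hsv.shape[:2],bool);m[y0:y1,x0:x1]=1;return m
def rep(n,m,z):
    cnt=max(cv2.findContours(m.astype(np.uint8),0,2)[0],key=cv2.contourArea)
    box=cv2.boxPoints(cv2.minAreaRect(cnt)); X=plane(b,box,z)[:,:2]
    e=np.diff(np.vstack([X,X[:1]]),axis=0);L=np.linalg.norm(e,axis=1);k=L.argmax()
    print(n,m.sum(),'z',np.median(cloud(b,m)[:,2]).round(4),'ctr',X.mean(0).round(4),'sides',L[:2].round(4),'long ang',np.degrees(np.arctan2(e[k,1],e[k,0])).round(1)%180)
rep('rim',roi(394,198,432,226)&(V<75),.079)
rep('case',roi(355,160,470,262)&(S<50)&(V>150),.071)
rep('sock',roi(370,190,400,235)&(H>100)&(H<130)&(S>130),.079)
s=get_state();print(s['eef_pos'],R.from_quat(s['tcp_rot']).as_matrix().round(3),s['opening'])
w=grab('wrist');print(np.array(w['mount']).round(3))
```

```text
rim 252 z 0.0762 ctr [ 0.5624 -0.2131] sides [0.0261 0.0572] long ang 78.3
case 4965 z 0.07 ctr [ 0.5631 -0.2155] sides [0.1342 0.1586] long ang 78.9
sock 295 z 0.0767 ctr [ 0.5619 -0.1591] sides [0.056  0.0178] long ang 168.0
[ 0.14783378 -0.65805423  0.24409077] [[ 0.976  0.219 -0.   ]
 [ 0.219 -0.976  0.002]
 [ 0.    -0.002 -1.   ]] 1.000022409183198
[[ 0.     0.945  0.326  0.084]
 [ 1.    -0.     0.001  0.001]
 [ 0.001  0.326 -0.945 -0.129]
 [ 0.     0.     0.     1.   ]]
```

```bash
cat >> h.py <<'E'
def plan(x,y,yaw_y,n,frm=None):
    """n identical rows (tool x,y mm, spin deg) taking the tool to x,y with tool-y axis at yaw_y deg"""
    s=get_state(); M=R.from_quat(s['tcp_rot']).as_matrix(); p=np.array(s['eef_pos'])
    cur=np.degrees(np.arctan2(M[1,1],M[0,1])); tgt=np.array([x,y])
    if frm: p[:2]=frm[:2]; cur=frm[2]
    d=(yaw_y-cur+180)%360-180; dz=d/n
    a=np.radians(cur-0); Y=np.array([np.cos(a),np.sin(a)]); X=np.array([-Y[1],Y[0]])  # z down: x = y x z
    B=np.c_[X,Y]; A=np.zeros((2,2))
    for k in range(n):
        c,q=np.cos(np.radians(dz*k)),np.sin(np.radians(dz*k)); A+=np.array([[c,-q],[q,c]])@B
    t=np.linalg.solve(A,tgt-p[:2])*1000
    print('cur',p.round(4),'yaw',cur.round(2),'row x %.2f y %.2f spin %.3f'%(t[0],t[1],-dz))
E
python3 -c "
from h import *
s=get_state();M=R.from_quat(s['tcp_rot']).as_matrix();print(M[:,0])
plan(.555,-.22,-11.5,20)"
```

```text
[9.75721006e-01 2.19017005e-01 2.63949038e-04]
cur [ 0.1478 -0.6581  0.2443] yaw -77.35 row x 31.56 y -1.75 spin -3.292
```

step_arm(commands=[{"gripper": -1, "x": 31.5, "y": -1.7, "z": 0, "spin": -3.3}, {"gripper": -1, "x": 31.5, "y": -1.7, "z": 0, "spin": -3.3}, {"gripper": -1, "x": 31.5, "y": -1.7, "z": 0, "spin": -3.3}, {"gripper": -1, "x": 31.5, "y": -1.7, "z": 0, "spin": -3.3}, {"gripper": -1, "x": 31.5, "y": -1.7, "z": 0, "spin": -3.3}, {"gripper": -1, "x": 31.5, "y": -1.7, "z": 0, "spin": -3.3}, {"gripper": -1, "x": 31.5, "y": -1.7, "z": 0, "spin": -3.3}, {"gripper": -1, "x": 31.5, "y": -1.7, "z": 0, "spin": -3.3}, {"gripper": -1, "x": 31.5, "y": -1.7, "z": 0, "spin": -3.3}, {"gripper": -1, "x": 31.5, "y": -1.7, "z": 0, "spin": -3.3}])

```text
time: 1.15
eef_pos: [0.4166, -0.4992, 0.2448]
tcp_rot: [0.921, 0.389, -0.0, -0.0]
contact_force: [-0.2, -0.4, 0.1]
opening: 1.001
finger_force: 0.0
```

step_arm(commands=[{"gripper": -1, "x": 31.5, "y": -1.7, "z": 0, "spin": -3.3}, {"gripper": -1, "x": 31.5, "y": -1.7, "z": 0, "spin": -3.3}, {"gripper": -1, "x": 31.5, "y": -1.7, "z": 0, "spin": -3.3}, {"gripper": -1, "x": 31.5, "y": -1.7, "z": 0, "spin": -3.3}, {"gripper": -1, "x": 31.5, "y": -1.7, "z": 0, "spin": -3.3}, {"gripper": -1, "x": 31.5, "y": -1.7, "z": 0, "spin": -3.3}, {"gripper": -1, "x": 31.5, "y": -1.7, "z": 0, "spin": -3.3}, {"gripper": -1, "x": 31.5, "y": -1.7, "z": 0, "spin": -3.3}, {"gripper": -1, "x": 31.5, "y": -1.7, "z": 0, "spin": -3.3}, {"gripper": -1, "x": 31.5, "y": -1.7, "z": 0, "spin": -3.3}])

```text
time: 2.15
eef_pos: [0.5542, -0.2202, 0.2449]
tcp_rot: [0.773, 0.635, -0.0, -0.0]
contact_force: [0.8, -0.2, -0.3]
opening: 0.998
finger_force: 0.0
```

Run:
```python
from h import *
s=get_state();print(s['time'],np.abs(s['dq']).max())
w=grab('wrist');save(w,'pics/w1.png');pickle.dump(w,open('w1.pkl','wb'))
print(w['state']['eef_pos'])
plan(.541,.0755,11.5,10)
```

```text
2.15 0.49742072016560324
[ 0.55424795 -0.22019805  0.24489314]
cur [ 0.5548 -0.2158  0.2449] yaw -10.94 row x 29.30 y -1.82 spin -2.244
```

View pics/w1.png

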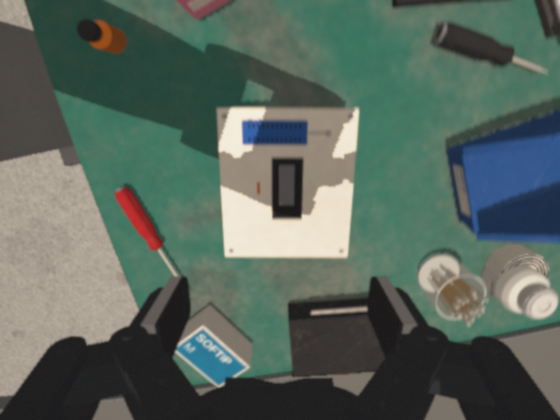

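The wrist view shows the rim at (272–302, 158–218), the slot at its centre near (287,186) and the socket at (275,132). I'll measure these now.

```bash
cat > rim.py <<'E'
from h import *
import sys
def rim(w,show=True):
    g=cv2.cvtColor(w['color'],cv2.COLOR_RGB2HSV)
    P=plane(w,[[0,0]],.079)
    m=np.zeros(g.shape[:2],np.uint8); m[145:232,262:314]=(g[145:232,262:314,2]<45)
    cnt=max(cv2.findContours(m,0,2)[0],key=cv2.contourArea)
    box=cv2.boxPoints(cv2.minAreaRect(cnt)); X=plane(w,box,.079)[:,:2]
    e=np.diff(np.vstack([X,X[:1]]),axis=0);L=np.linalg.norm(e,axis=1);k=L.argmax()
    print('rim px',box.round(0).tolist(),'ctr',X.mean(0).round(4),L[:2].round(4),np.degrees(np.arctan2(e[k,1],e[k,0])).round(2)%180)
    v,u=np.nonzero(m);print(np.median(cloud(w,m>0)[:,2]))
    print(g[186,266:310,2])
if __name__=='__main__':
    w=pickle.load(open('w1.pkl','rb'));rim(w)
    g=cv2.cvtColor(w['color'],cv2.COLOR_RGB2HSV)
    for n,m,z in [('sock',(g[...,0]>100)&(g[...,0]<130)&(g[...,1]>130)&(np.indices(g.shape[:2])[1]<312)&(np.indices(g.shape[:2])[1]>235)&(np.indices(g.shape[:2])[0]<150)&(np.indices(g.shape[:2])[0]>115),.079)]:
        c=max(cv2.findContours(m.astype(np.uint8),0,2)[0],key=cv2.contourArea);r=cv2.minAreaRect(c);X=plane(w,cv2.boxPoints(r),z)[:,:2];print(n,X.mean(0),r)
    ys=plane(w,[[222,258],[348,257],[218,108],[358,108]],.071)[:,:2];print(ys, ys.mean(0))
E
python3 rim.py
```

```text
rim px [[273.0, 160.0], [301.0, 160.0], [301.0, 215.0], [273.0, 215.0]] ctr [ 0.5637 -0.2141] [0.0261 0.0543] 80.08
0.07843798995739365
[147 147 146 146 137 113  74  39  29  27  25  33  48  65  75  75  76  75
  76  76  75  75  75  76  76  76  74  68  50  33  26  27  28  27  31  49
  91 129 143 144 146 146 146 144]
sock [ 0.56191765 -0.16005503] ((274.0, 132.0), (20.0, 62.0), 90.0)
[[ 0.48131586 -0.27776412]
 [ 0.61338184 -0.3027054 ]
 [ 0.51568105 -0.12935806]
 [ 0.64157517 -0.15413621]] [ 0.56298848 -0.21599094]
```

step_arm(commands=[{"gripper": -1, "x": 29.3, "y": -1.8, "z": 0, "spin": -2.3}, {"gripper": -1, "x": 29.3, "y": -1.8, "z": 0, "spin": -2.3}, {"gripper": -1, "x": 29.3, "y": -1.8, "z": 0, "spin": -2.3}, {"gripper": -1, "x": 29.3, "y": -1.8, "z": 0, "spin": -2.3}, {"gripper": -1, "x": 29.3, "y": -1.8, "z": 0, "spin": -2.3}, {"gripper": -1, "x": 29.3, "y": -1.8, "z": 0, "spin": -2.3}, {"gripper": -1, "x": 29.3, "y": -1.8, "z": 0, "spin": -2.3}, {"gripper": -1, "x": 29.3, "y": -1.8, "z": 0, "spin": -2.3}, {"gripper": -1, "x": 29.3, "y": -1.8, "z": 0, "spin": -2.3}, {"gripper": -1, "x": 29.3, "y": -1.8, "z": 0, "spin": -2.3}])

```text
time: 3.2
eef_pos: [0.5409, 0.0708, 0.245]
tcp_rot: [0.631, 0.776, -0.0, -0.0]
contact_force: [0.6, -0.5, 0.0]
opening: 1.0
finger_force: 0.0
```

step_arm(commands=[{"gripper": -1}, {"gripper": -1}, {"gripper": -1}, {"gripper": -1}, {"gripper": -1}, {"gripper": -1}, {"gripper": -1}, {"gripper": -1}, {"gripper": -1}, {"gripper": -1}])

```text
invalid input
```

Run:
```python
from h import *
w=grab('wrist');save(w,'pics/w2.png');pickle.dump(w,open('w2.pkl','wb'))
print(w['state']['eef_pos'],w['state']['time'])
g=cv2.cvtColor(w['color'],cv2.COLOR_RGB2HSV)
m=((g[...,0]<18)&(g[...,1]>150)&(g[...,2]>100)).astype(np.uint8)
for c in cv2.findContours(m,0,2)[0]:
    if cv2.contourArea(c)>300:
        r=cv2.minAreaRect(c);X=plane(w,cv2.boxPoints(r),.101)[:,:2]
        mm=cv2.drawContours(np.zeros_like(m),[c],-1,1,-1)
        P=cloud(w,mm>0);Q=P[P[:,2]>P[:,2].max()-.006]
        q2=plane(w,cv2.boxPoints(cv2.minAreaRect(c)),.101)
        e=np.diff(np.vstack([X,X[:1]]),axis=0);L=np.linalg.norm(e,axis=1);k=L.argmax()
        print(r,X.mean(0).round(4),L[:2].round(4),np.degrees(np.arctan2(e[k,1],e[k,0])).round(2)%180,np.percentile(P[:,2],[2,50,98]).round(4),Q.mean(0).round(4),len(Q))
plan(.541,.0755,11.5,10)
```

```text
[0.54085802 0.07077906 0.24500163] 3.2
((159.04000854492188, 241.28001403808594), (20.40000343322754, 26.000003814697266), 36.86989212036133) [0.4371 0.0101] [0.0279 0.0187] 62.709999999999994 [0.0038 0.0333 0.0427] [ 0.4132 -0.0304  0.0434] 22
((280.0, 193.5), (51.0, 14.0), 90.0) [0.5402 0.0788] [0.0122 0.0472] 102.22 [0.071  0.1018 0.1034] [0.5405 0.0767 0.102 ] 654
cur [0.5397 0.0743 0.2449] yaw 11.94 row x 0.09 y 0.15 spin 0.044
```

View pics/w2.png

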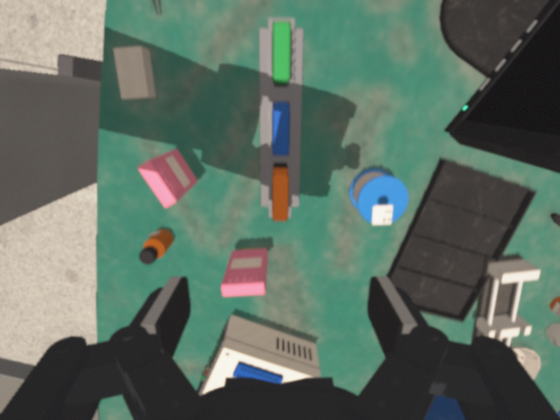

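The wrist view shows the orange cartridge in its pocket at (280,193), with blue at (281,128) and green at (282,52). The spool at (380,195) is clear of the fingers. Going down.

step_arm(commands=[{"gripper": -1, "x": 1.8, "y": 1.2, "z": 10, "spin": 0}, {"gripper": -1, "x": 0, "y": 0, "z": 15, "spin": 0}, {"gripper": -1, "x": 0, "y": 0, "z": 20, "spin": 0}, {"gripper": -1, "x": 0, "y": 0, "z": 20, "spin": 0}, {"gripper": -1, "x": 0, "y": 0, "z": 20, "spin": 0}, {"gripper": -1, "x": 0, "y": 0, "z": 20, "spin": 0}, {"gripper": -1, "x": 0, "y": 0, "z": 15, "spin": 0}, {"gripper": -1, "x": 0, "y": 0, "z": 0, "spin": 0}, {"gripper": -1, "x": 0, "y": 0, "z": 0, "spin": 0}, {"gripper": -1, "x": 0, "y": 0, "z": 0, "spin": 0}])

```text
time: 4.25
eef_pos: [0.543, 0.0715, 0.1264]
tcp_rot: [0.632, 0.775, 0.001, 0.001]
contact_force: [-0.7, -0.7, 0.4]
opening: 1.002
finger_force: 0.0
```

Run:
```python
from h import *
w=grab('wrist');save(w,'pics/w3.png')
plan(.5407,.076,12,1)
g=cv2.cvtColor(w['color'],cv2.COLOR_RGB2HSV)
m=((g[...,0]<18)&(g[...,1]>150)&(g[...,2]>100)).astype(np.uint8)
P=cloud(w,m>0);P=P[P[:,2]>.09];P=P[np.linalg.norm(P[:,:2]-[.54,.076],axis=1)<.04];print(len(P),np.median(P,0).round(4),P[:,2].max())
for c in cv2.findContours(m,0,2)[0]:
    if cv2.contourArea(c)>300:
        r=cv2.minAreaRect(c);X=plane(w,cv2.boxPoints(r),.101)[:,:2];print(r,X.mean(0).round(4))
```

```text
cur [0.5431 0.0716 0.1266] yaw 11.64 row x 4.81 y -1.43 spin -0.362
1957 [0.5405 0.0783 0.1018] 0.10413023849743186
((108.79309844970703, 297.5172119140625), (29.634830474853516, 45.75834274291992), 35.83765411376953) [0.4501 0.03  ]
((277.0, 250.5), (87.0, 26.0), 90.0) [0.5404 0.0789]
```

View pics/w3.png

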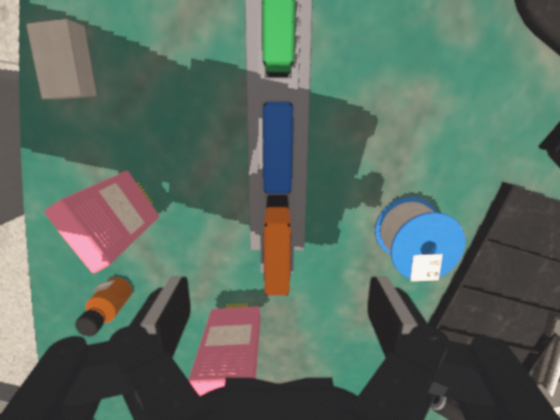

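The orange cartridge is at (277,250), between the open fingers and about 6 mm off centre along its width. The pink look-alike at (225,340) is clear of the fingers. I'll correct, descend and grip.

step_arm(commands=[{"gripper": -1, "x": 3.2, "y": -0.7, "z": 7, "spin": 0}, {"gripper": -1, "x": 3.2, "y": -0.7, "z": 10, "spin": 0}, {"gripper": -1, "x": 0, "y": 0, "z": 10, "spin": 0}, {"gripper": -1, "x": 0, "y": 0, "z": 10, "spin": 0}, {"gripper": -1, "x": 0, "y": 0, "z": 0, "spin": 0}, {"gripper": 1, "x": 0, "y": 0, "z": 0, "spin": 0}, {"gripper": 1, "x": 0, "y": 0, "z": 0, "spin": 0}, {"gripper": 1, "x": 0, "y": 0, "z": 0, "spin": 0}, {"gripper": 1, "x": 0, "y": 0, "z": 0, "spin": 0}, {"gripper": 1, "x": 0, "y": 0, "z": 0, "spin": 0}], force=60)

```text
time: 5.3
eef_pos: [0.5397, 0.0777, 0.0887]
tcp_rot: [0.632, 0.775, 0.0, 0.0]
contact_force: [-3.2, -0.6, 10.4]
opening: 0.151
finger_force: 61.3
```

step_arm(commands=[{"gripper": 1, "x": 0, "y": 0, "z": 0, "spin": 0}, {"gripper": 1, "x": 0, "y": 0, "z": 0, "spin": 0}, {"gripper": 1, "x": 0, "y": 0, "z": 0, "spin": 0}, {"gripper": 1, "x": 0, "y": 0, "z": 0, "spin": 0}, {"gripper": 1, "x": 0, "y": 0, "z": 0, "spin": 0}, {"gripper": 1, "x": 0, "y": 0, "z": 0, "spin": 0}, {"gripper": 1, "x": 0, "y": 0, "z": 0, "spin": 0}, {"gripper": 1, "x": 0, "y": 0, "z": 0, "spin": 0}, {"gripper": 1, "x": 0, "y": 0, "z": 0, "spin": 0}, {"gripper": 1, "x": 0, "y": 0, "z": 0, "spin": 0}])

```text
time: 6.3
eef_pos: [0.5398, 0.0777, 0.0887]
tcp_rot: [0.632, 0.775, 0.0, 0.0]
contact_force: [-0.6, -0.1, 5.7]
opening: 0.151
finger_force: 59.3
```

step_arm(commands=[{"gripper": 1, "x": 0, "y": 0, "z": -10, "spin": 0}, {"gripper": 1, "x": 0, "y": 0, "z": -15, "spin": 0}, {"gripper": 1, "x": 0, "y": 0, "z": -17, "spin": 0}, {"gripper": 1, "x": 0, "y": 0, "z": -17, "spin": 0}, {"gripper": 1, "x": 0, "y": 0, "z": -17, "spin": 0}, {"gripper": 1, "x": 0, "y": 0, "z": -17, "spin": 0}, {"gripper": 1, "x": 0, "y": 0, "z": -17, "spin": 0}, {"gripper": 1, "x": 0, "y": 0, "z": -17, "spin": 0}, {"gripper": 1, "x": 0, "y": 0, "z": -15, "spin": 0}, {"gripper": 1, "x": 0, "y": 0, "z": -10, "spin": 0}])

```text
time: 7.3
eef_pos: [0.5393, 0.0778, 0.2421]
tcp_rot: [0.632, 0.775, 0.0, 0.0]
contact_force: [0.1, -0.0, -0.3]
opening: 0.15
finger_force: 59.3
```

Run:
```python
from h import *
s=get_state();print(s['opening'],s['finger_force'],s['contact_force'])
w=grab('wrist');save(w,'pics/w4.png');pickle.dump(w,open('w4.pkl','wb'))
plan(.5637,-.2141,-11,10)
```

```text
0.15013852059893631 59.34316277503967 [ 0.12494686 -0.00104602 -0.29992455]
cur [0.5401 0.0778 0.2436] yaw 11.67 row x -29.43 y 1.62 spin 2.267
```

View pics/w4.png

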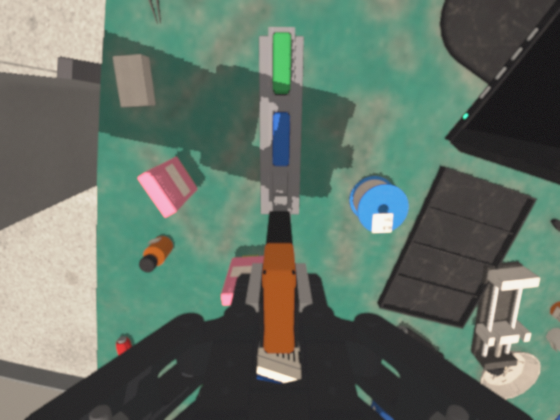

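The cartridge is lifted and held. Its orange end spans (264–295, 243–352), with the black body below it up to row 212. Next I measure the offset and tilt in the hand.

```bash
cat > hand.py <<'E'
from h import *
def hand(w):
    M=np.array(w['mount']); W=dict(w); W['T']=M
    g=cv2.cvtColor(w['color'],cv2.COLOR_RGB2HSV)
    m=(g[...,0]<18)&(g[...,1]>150)&(g[...,2]>60)
    m[:235]=0;m[365:]=0;m[:,:255]=0;m[:,305:]=0
    P=cloud(W,m)
    top=P[P[:,2]<-.009]; side=P[P[:,2]>-.006]
    print('top',len(top),top.min(0).round(4),top.max(0).round(4),np.median(top,0).round(4))
    print('side',len(side),np.median(side,0).round(4) if len(side) else '')
    if len(side)>20:
        k=np.polyfit(side[:,2],side[:,0],1);print('side tilt deg',np.degrees(k[0]).round(2))
    k=np.polyfit(top[:,0],top[:,2],1);print('top tilt',np.degrees(k[0]).round(2))
    b=g[...,2]<60; b[:205]=0;b[245:]=0;b[:,262:]=b[:,262:];b[:,:262]=0;b[:,298:]=0
    B=cloud(W,b);B=B[B[:,2]<.09]
    if len(B): 
        print('body',len(B),B.min(0).round(4),B.max(0).round(4)); k=np.polyfit(B[:,2],B[:,0],1);print('body tilt',np.degrees(k),np.polyval(k,0.03)); k=np.polyfit(B[:,2],B[:,1],1);print('lean y',np.degrees(k[0]))
    v,u=np.nonzero(m);r=v.max();print('far row',r,plane(W,[[u[v==r].mean(),r]],-.013))
    for row in (280,310,340):
        c=np.nonzero(m[row])[0];print(row,c.min(),c.max(),plane(W,[[c.min(),row],[c.max()+1,row]],-.013)[:,1].mean().round(4))
if __name__=='__main__': hand(pickle.load(open('w4.pkl','rb')))
E
python3 hand.py
```

```text
top 2689 [-0.0257 -0.0075 -0.0229] [ 0.019  0.007 -0.009] [-0.0001 -0.0001 -0.0131]
side 581 [ 0.0181 -0.0005  0.0035]
side tilt deg -0.08
top tilt 0.86
body 670 [ 0.0171 -0.0063  0.0169] [0.0187 0.0062 0.0674]
body tilt [-0.03184023  1.03113083] 0.01797995646489376
lean y 0.29523905930295585
far row 352 [[-2.45348570e-02 -5.77337868e-05 -1.30000000e-02]]
280 262 295 -0.0001
310 264 294 0.0001
340 263 294 -0.0001
```

step_arm(commands=[{"gripper": 1, "x": -29.4, "y": 1.6, "z": -1, "spin": 2.3}, {"gripper": 1, "x": -29.4, "y": 1.6, "z": -1, "spin": 2.3}, {"gripper": 1, "x": -29.4, "y": 1.6, "z": -1, "spin": 2.3}, {"gripper": 1, "x": -29.4, "y": 1.6, "z": -1, "spin": 2.3}, {"gripper": 1, "x": -29.4, "y": 1.6, "z": -1, "spin": 2.3}, {"gripper": 1, "x": -29.4, "y": 1.6, "z": 0, "spin": 2.3}, {"gripper": 1, "x": -29.4, "y": 1.6, "z": 0, "spin": 2.3}, {"gripper": 1, "x": -29.4, "y": 1.6, "z": 0, "spin": 2.3}, {"gripper": 1, "x": -29.4, "y": 1.6, "z": 0, "spin": 2.3}, {"gripper": 1, "x": -29.4, "y": 1.6, "z": 0, "spin": 2.3}])

```text
time: 8.35
eef_pos: [0.5613, -0.2148, 0.2445]
tcp_rot: [0.774, 0.633, -0.0, -0.001]
contact_force: [-0.0, -0.3, -0.5]
opening: 0.15
finger_force: 59.3
```

step_arm(commands=[{"gripper": 1, "x": 0, "y": 0, "z": 0, "spin": 0}, {"gripper": 1, "x": 0, "y": 0, "z": 0, "spin": 0}, {"gripper": 1, "x": 0, "y": 0, "z": 0, "spin": 0}, {"gripper": 1, "x": 0, "y": 0, "z": 0, "spin": 0}, {"gripper": 1, "x": 0, "y": 0, "z": 0, "spin": 0}, {"gripper": 1, "x": 0, "y": 0, "z": 0, "spin": 0}, {"gripper": 1, "x": 0, "y": 0, "z": 0, "spin": 0}, {"gripper": 1, "x": 0, "y": 0, "z": 0, "spin": 0}, {"gripper": 1, "x": 0, "y": 0, "z": 0, "spin": 0}, {"gripper": 1, "x": 0, "y": 0, "z": 0, "spin": 0}])

```text
time: 9.35
eef_pos: [0.562, -0.2139, 0.2453]
tcp_rot: [0.774, 0.634, 0.0, 0.0]
contact_force: [0.6, -0.4, -0.6]
opening: 0.155
finger_force: 59.3
```

Run:
```python
from h import *
w=grab('wrist');save(w,'pics/w5.png');pickle.dump(w,open('w5.pkl','wb'))
plan(.5637,-.2141,-11,1)
```

```text
cur [ 0.562  -0.2139  0.2453] yaw -11.35 row x 0.14 y 1.72 spin -0.350
```

View pics/w5.png

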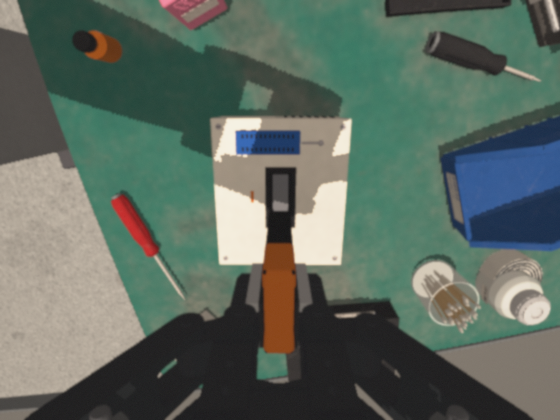

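The rim is at columns 266–297 with its top edge at row 167, and the slot is at (272–290, 174–). The case edges lie symmetric about column 280.5, so the yaw is right. I'll measure the rim in tool axes.

Run:
```python
from h import *
w=pickle.load(open('w5.pkl','rb'));W=dict(w);W['T']=np.array(w['mount']);s=w['state']
g=cv2.cvtColor(w['color'],cv2.COLOR_RGB2HSV)[...,2].astype(float)
zt=s['eef_pos'][2]-.079
def cross(line,th,lo):  # subpixel crossings
    d=line-th;i=np.nonzero(d[:-1]*d[1:]<0)[0];return [(lo+k+d[k]/(d[k]-d[k+1])).round(2) for k in i]
for r in (175,185,195,205):
    c=cross(g[r,255:310],85,255); X=plane(W,[[c[0],r],[c[-1],r]],zt); s_=cross(g[r,268:294],50,268)
    print(r,c,'mid y',X[:,1].mean().round(4),'wid',np.ptp(X[:,1]).round(4),'slot',s_,plane(W,[[s_[0],r],[s_[-1],r]],zt)[:,1].mean().round(4) if len(s_)>1 else '')
for c in (272,281,290):
    q=cross(g[150:200,c],85,150); q2=cross(g[160:215,c],50,160);print(c,q,'rim +y edge x',plane(W,[[c,q[0]]],zt)[0,0].round(4),q2)
# case corners
C=plane(W,[[211,118.5],[350,118],[342.5,265],[218.5,265]],s['eef_pos'][2]-.071);print(C[:,:2].round(4),C.mean(0).round(4))
# the rim's +y edge from the earlier picture
```

```text
175 [np.float64(265.22), np.float64(295.16)] mid y 0.0016 wid 0.0284 slot [np.float64(287.88)] 
185 [np.float64(265.21), np.float64(295.05)] mid y 0.0016 wid 0.0286 slot [np.float64(271.89), np.float64(288.18)] 0.0015
195 [np.float64(265.27), np.float64(294.88)] mid y 0.0016 wid 0.0287 slot [np.float64(271.81)] 
205 [np.float64(265.82), np.float64(271.98), np.float64(288.02), np.float64(294.78)] mid y 0.0018 wid 0.0283 slot [np.float64(271.12), np.float64(288.86)] 0.0015
272 [np.float64(167.14)] rim +y edge x 0.0282 [np.float64(167.95), np.float64(210.07)]
281 [np.float64(167.1)] rim +y edge x 0.0282 [np.float64(167.95), np.float64(173.56), np.float64(211.73)]
290 [np.float64(167.14)] rim +y edge x 0.0282 [np.float64(167.98)]
[[ 0.0723 -0.0625]
 [ 0.0728  0.0662]
 [-0.0793  0.069 ]
 [-0.0793 -0.0646]] [-0.0034  0.002   0.1743]
```

step_arm(commands=[{"gripper": 1, "x": 1.2, "y": 0.8, "z": 7, "spin": 0}, {"gripper": 1, "x": 1.1, "y": 0.8, "z": 12, "spin": 0}, {"gripper": 1, "x": 0, "y": 0, "z": 14, "spin": 0}, {"gripper": 1, "x": 0, "y": 0, "z": 14, "spin": 0}, {"gripper": 1, "x": 0, "y": 0, "z": 13, "spin": 0}, {"gripper": 1, "x": 0, "y": 0, "z": 10, "spin": 0}, {"gripper": 1, "x": 0, "y": 0, "z": 5, "spin": 0}, {"gripper": 1, "x": 0, "y": 0, "z": 0, "spin": 0}, {"gripper": 1, "x": 0, "y": 0, "z": 0, "spin": 0}, {"gripper": 1, "x": 0, "y": 0, "z": 0, "spin": 0}])

```text
time: 10.4
eef_pos: [0.5645, -0.2122, 0.1713]
tcp_rot: [0.774, 0.634, 0.0, 0.001]
contact_force: [0.7, 0.3, -0.6]
opening: 0.148
finger_force: 59.3
```

Run:
```python
from h import *
w=grab('wrist');pickle.dump(w,open('w6.pkl','wb'))
print(w['state']['eef_pos'])
cv2.imwrite('pics/w6.png',cv2.resize(w['color'][130:290,190:370,::-1],None,fx=3.5,fy=3.5,interpolation=cv2.INTER_CUBIC))
plan(.5637,-.2141,-11.35,1)
```

```text
[ 0.56451991 -0.21220239  0.17129564]
cur [ 0.5645 -0.2122  0.1713] yaw -11.35 row x -2.00 y -0.40 spin -0.003
```

View pics/w6.png

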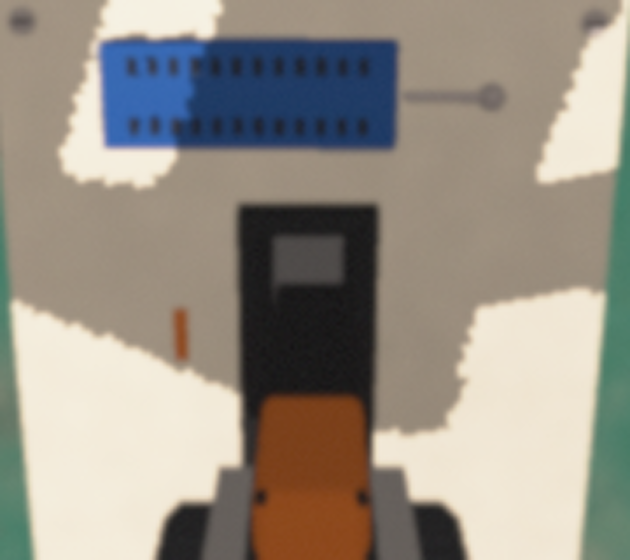

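Crop of the hover above the bay: the rim spans crop columns 240–377 with its top edge at row 205. The slot window is at (273–345, 235–285), and the cartridge shoulder edge is at row 285. Converting to tool axes.

Run:
```python
from h import *
w=pickle.load(open('w6.pkl','rb'));W=dict(w);W['T']=np.array(w['mount']);s=w['state'];zt=s['eef_pos'][2]-.079
g=cv2.cvtColor(w['color'],cv2.COLOR_RGB2HSV)[...,2].astype(float)
def cross(line,th,lo):
    d=line-th;i=np.nonzero(d[:-1]*d[1:]<0)[0];return [round(float(lo+k+d[k]/(d[k]-d[k+1])),2) for k in i]
for r in (195,202,220,230):
    c=cross(g[r,245:312],80,245);X=plane(W,[[c[0],r],[c[-1],r]],zt)[:,1];s_=cross(g[r,262:294],50,262)
    print(r,c,X.mean().round(4),np.ptp(X).round(4),s_,plane(W,[[x,r] for x in s_],zt+.003)[:,1].round(4) if s_ else '')
for c in (272,278,284):
    q=cross(g[175:225,c],80,175);q2=cross(g[190:225,c],50,190);print(c,q,plane(W,[[c,q[0]]],zt)[0,0].round(4),'slot/shoulder',q2,plane(W,[[c,x] for x in q2],zt)[:,0].round(4),plane(W,[[c,x] for x in q2],.069)[:,0].round(4))
print(g[205:235:3,264:294:2].astype(int))
```

```text
195 [257.67, 297.38] -0.0007 0.0288 [] 
202 [297.07] 0.0136 0.0 [267.35, 287.71] [-0.0082  0.0069]
220 [258.28, 296.68] -0.0007 0.0286 [] 
230 [258.4, 296.59] -0.0007 0.0288 [] 
272 [188.2] 0.0266 slot/shoulder [196.63, 210.76] [0.0203 0.0095] [0.0269 0.0172]
278 [188.18] 0.0266 slot/shoulder [196.71, 210.8] [0.0202 0.0094] [0.0268 0.0172]
284 [188.2] 0.0266 slot/shoulder [196.67, 210.79] [0.0203 0.0094] [0.0268 0.0172]
[[28 29 62 79 79 79 79 79 78 79 78 75 44 29 28]
 [29 30 61 79 80 78 79 80 79 78 79 75 45 28 28]
 [26 29 55 49 45 45 45 46 46 44 46 42 30 25 29]
 [28 28 40 27 25 27 26 22 28 27 25 26 27 28 27]
 [26 26 30 25 25 25 28 27 27 27 29 28 30 26 27]
 [28 27 25 23 26 28 25 26 24 27 27 25 23 26 30]
 [27 26 26 27 27 27 28 26 25 27 26 29 26 26 28]
 [29 29 25 26 27 28 25 26 27 27 23 25 27 27 27]
 [29 28 27 26 27 27 26 25 28 29 27 26 22 26 28]
 [28 25 27 29 28 29 25 23 27 28 25 27 24 26 28]]
```

Offsets are about 1 mm, well within the bevel. I'll nudge x +0.8 and y −0.6 and ease into the mouth.

step_arm(commands=[{"gripper": 1, "x": 0.8, "y": -0.6, "z": 2, "spin": 0}, {"gripper": 1, "x": 0, "y": 0, "z": 5, "spin": 0}, {"gripper": 1, "x": 0, "y": 0, "z": 5, "spin": 0}, {"gripper": 1, "x": 0, "y": 0, "z": 5, "spin": 0}, {"gripper": 1, "x": 0, "y": 0, "z": 4, "spin": 0}, {"gripper": 1, "x": 0, "y": 0, "z": 3, "spin": 0}, {"gripper": 1, "x": 0, "y": 0, "z": 2, "spin": 0}, {"gripper": 1, "x": 0, "y": 0, "z": 2, "spin": 0}, {"gripper": 1, "x": 0, "y": 0, "z": 2, "spin": 0}, {"gripper": 1, "x": 0, "y": 0, "z": 2, "spin": 0}])

```text
time: 11.45
eef_pos: [0.5639, -0.2117, 0.1387]
tcp_rot: [0.774, 0.634, -0.0, 0.001]
contact_force: [0.1, -1.9, 1.2]
opening: 0.151
finger_force: 59.4
```

Run:
```python
from h import *
s=get_state();print(s['eef_pos'],s['contact_force'],s['wrist_torque'])
```

```text
[ 0.56389113 -0.21170674  0.13874546] [ 0.09347592 -1.88554514  1.18597801] [-0.51167955  0.03624113 -0.02698358]
```

step_arm(commands=[{"gripper": 1, "x": -0.6, "y": 0, "z": 2, "spin": 0}, {"gripper": 1, "x": -0.6, "y": 0, "z": 2, "spin": 0}, {"gripper": 1, "x": 0, "y": 0, "z": 3, "spin": 0}, {"gripper": 1, "x": 0, "y": 0, "z": 3, "spin": 0}, {"gripper": 1, "x": 0, "y": 0, "z": 3, "spin": 0}, {"gripper": 1, "x": 0, "y": 0, "z": 3, "spin": 0}, {"gripper": 1, "x": 0, "y": 0, "z": 3, "spin": 0}, {"gripper": 1, "x": 0, "y": 0, "z": 2, "spin": 0}, {"gripper": 1, "x": 0, "y": 0, "z": 1, "spin": 0}, {"gripper": 1, "x": 0, "y": 0, "z": 0, "spin": 0}])

```text
time: 12.45
eef_pos: [0.5633, -0.2121, 0.1161]
tcp_rot: [0.774, 0.634, -0.0, -0.0]
contact_force: [-0.2, -0.6, -0.3]
opening: 0.153
finger_force: 59.3
```

step_arm(commands=[{"gripper": 1, "x": 0, "y": 0, "z": 1, "spin": 0}, {"gripper": 1, "x": 0, "y": 0, "z": 1, "spin": 0}, {"gripper": 1, "x": 0, "y": 0, "z": 1, "spin": 0}, {"gripper": 1, "x": 0, "y": 0, "z": 1, "spin": 0}, {"gripper": 1, "x": 0, "y": 0, "z": 1, "spin": 0}, {"gripper": 1, "x": 0, "y": 0, "z": 1, "spin": 0}, {"gripper": 1, "x": 0, "y": 0, "z": 1, "spin": 0}, {"gripper": 1, "x": 0, "y": 0, "z": 1, "spin": 0}, {"gripper": 1, "x": 0, "y": 0, "z": 0, "spin": 0}, {"gripper": 1, "x": 0, "y": 0, "z": 0, "spin": 0}])

```text
time: 13.45
eef_pos: [0.5633, -0.2122, 0.1081]
tcp_rot: [0.774, 0.634, -0.0, 0.0]
contact_force: [-0.1, -0.1, -0.7]
opening: 0.155
finger_force: 59.5
```

step_arm(commands=[{"gripper": 1, "x": 0, "y": 0, "z": 0.5, "spin": 0}, {"gripper": 1, "x": 0, "y": 0, "z": 0.5, "spin": 0}, {"gripper": 1, "x": 0, "y": 0, "z": 0.5, "spin": 0}, {"gripper": 1, "x": 0, "y": 0, "z": 0.5, "spin": 0}, {"gripper": 1, "x": 0, "y": 0, "z": 0.5, "spin": 0}, {"gripper": 1, "x": 0, "y": 0, "z": 0.5, "spin": 0}, {"gripper": 1, "x": 0, "y": 0, "z": 0.5, "spin": 0}, {"gripper": 1, "x": 0, "y": 0, "z": 0.5, "spin": 0}, {"gripper": 1, "x": 0, "y": 0, "z": 0, "spin": 0}, {"gripper": 1, "x": 0, "y": 0, "z": 0, "spin": 0}])

```text
time: 14.45
eef_pos: [0.5635, -0.2122, 0.1049]
tcp_rot: [0.774, 0.634, 0.0, 0.0]
contact_force: [-1.3, 1.0, 6.0]
opening: 0.149
finger_force: 60.1
```

Run:
```python
from h import *
from hand import hand
w=grab('wrist');s=w['state'];print(s['eef_pos'],s['contact_force'])
hand(w)
```

```text
[ 0.56345276 -0.21221797  0.10487748] [-1.31207404  1.03572343  6.03748634]
top 2640 [-0.0247 -0.0071 -0.0224] [ 0.0188  0.0074 -0.0091] [ 0.0001  0.0001 -0.0131]
side 632 [0.018  0.0003 0.0043]
side tilt deg -9.48
top tilt 0.88
body 879 [ 0.0055 -0.0089  0.0155] [0.0256 0.0102 0.0517]
body tilt [-12.82706508   1.49146843] 0.019314799216304274
lean y 6.78066497288771
far row 351 [[-0.02399124  0.00010559 -0.013     ]]
280 262 295 0.0003
310 263 293 0.0001
340 263 294 0.0003
```

step_arm(commands=[{"gripper": 1, "x": 0, "y": 0, "z": 0.4, "spin": 0}, {"gripper": 1, "x": 0, "y": 0, "z": 0.4, "spin": 0}, {"gripper": 1, "x": 0, "y": 0, "z": 0.4, "spin": 0}, {"gripper": 1, "x": 0, "y": 0, "z": 0.4, "spin": 0}, {"gripper": 1, "x": 0, "y": 0, "z": 0.4, "spin": 0}, {"gripper": 1, "x": 0, "y": 0, "z": 0.4, "spin": 0}, {"gripper": 1, "x": 0, "y": 0, "z": 0.4, "spin": 0}, {"gripper": 1, "x": 0, "y": 0, "z": 0.4, "spin": 0}, {"gripper": 1, "x": 0, "y": 0, "z": 0, "spin": 0}, {"gripper": 1, "x": 0, "y": 0, "z": 0, "spin": 0}])

```text
time: 15.5
eef_pos: [0.5635, -0.2122, 0.102]
tcp_rot: [0.774, 0.634, -0.0, 0.0]
contact_force: [-2.3, 1.5, 6.4]
opening: 0.155
finger_force: 60.4
```

step_arm(commands=[{"gripper": 1, "x": 0, "y": -0.2, "z": 0.4, "spin": 0}, {"gripper": 1, "x": 0, "y": -0.2, "z": 0.4, "spin": 0}, {"gripper": 1, "x": 0, "y": 0, "z": 0.4, "spin": 0}, {"gripper": 1, "x": 0, "y": 0, "z": 0.4, "spin": 0}, {"gripper": 1, "x": 0, "y": 0, "z": 0.4, "spin": 0}, {"gripper": 1, "x": 0, "y": 0, "z": 0.4, "spin": 0}, {"gripper": 1, "x": 0, "y": 0, "z": 0.4, "spin": 0}, {"gripper": 1, "x": 0, "y": 0, "z": 0, "spin": 0}, {"gripper": 1, "x": 0, "y": 0, "z": 0, "spin": 0}, {"gripper": 1, "x": 0, "y": 0, "z": 0, "spin": 0}])

```text
time: 16.5
eef_pos: [0.5635, -0.2123, 0.1006]
tcp_rot: [0.774, 0.634, 0.0, 0.0]
contact_force: [-1.7, 2.6, 11.5]
opening: 0.149
finger_force: 61.1
```

step_arm(commands=[{"gripper": 1, "x": 0, "y": -0.2, "z": 0.4, "spin": 0}, {"gripper": 1, "x": 0, "y": 0, "z": 0.4, "spin": 0}, {"gripper": 1, "x": 0, "y": 0, "z": 0.4, "spin": 0}, {"gripper": 1, "x": 0, "y": 0, "z": 0.3, "spin": 0}, {"gripper": 1, "x": 0, "y": 0, "z": 0, "spin": 0}, {"gripper": 1, "x": 0, "y": 0, "z": 0, "spin": 0}, {"gripper": 1, "x": 0, "y": 0, "z": 0, "spin": 0}, {"gripper": 1, "x": 0, "y": 0, "z": 0, "spin": 0}, {"gripper": 1, "x": 0, "y": 0, "z": 0, "spin": 0}, {"gripper": 1, "x": 0, "y": 0, "z": 0, "spin": 0}])

```text
time: 17.5
eef_pos: [0.5636, -0.2123, 0.0998]
tcp_rot: [0.773, 0.634, 0.0, 0.0]
contact_force: [-4.0, 2.1, 14.1]
opening: 0.15
finger_force: 61.5
```

step_arm(commands=[{"gripper": 1, "x": 0, "y": 0, "z": 0.4, "spin": 0}, {"gripper": 1, "x": 0, "y": 0, "z": 0.4, "spin": 0}, {"gripper": 1, "x": 0, "y": 0, "z": 0, "spin": 0}, {"gripper": 1, "x": 0, "y": 0, "z": 0, "spin": 0}, {"gripper": 1, "x": 0, "y": 0, "z": -1, "spin": 0}, {"gripper": 1, "x": 0, "y": 0, "z": -1, "spin": 0}, {"gripper": 1, "x": 0, "y": 0, "z": -1, "spin": 0}, {"gripper": 1, "x": 0, "y": 0, "z": -1, "spin": 0}, {"gripper": 1, "x": 0, "y": 0, "z": -0.5, "spin": 0}, {"gripper": 1, "x": 0, "y": 0, "z": 0, "spin": 0}])

```text
time: 18.5
eef_pos: [0.5634, -0.2122, 0.1017]
tcp_rot: [0.774, 0.634, 0.0, 0.001]
contact_force: [-1.0, 1.8, 6.5]
opening: 0.151
finger_force: 60.2
```

step_arm(commands=[{"gripper": 1, "x": 0, "y": 0, "z": -0.5, "spin": 0}, {"gripper": 1, "x": 0, "y": 0, "z": -0.5, "spin": 0}, {"gripper": 1, "x": 0, "y": 0, "z": -0.5, "spin": 0}, {"gripper": 1, "x": 0, "y": 0, "z": -0.5, "spin": 0}, {"gripper": 1, "x": 0, "y": 0, "z": -0.5, "spin": 0}, {"gripper": 1, "x": 0, "y": 0, "z": -0.5, "spin": 0}, {"gripper": 1, "x": 0, "y": 0, "z": 0, "spin": 0}, {"gripper": 1, "x": 0, "y": 0, "z": 0, "spin": 0}, {"gripper": 1, "x": 0, "y": 0, "z": 0, "spin": 0}, {"gripper": 1, "x": 0, "y": 0, "z": 0, "spin": 0}])

```text
time: 19.5
eef_pos: [0.5631, -0.2122, 0.1038]
tcp_rot: [0.774, 0.634, 0.0, 0.0]
contact_force: [2.3, 1.0, 4.5]
opening: 0.153
finger_force: 60.0
```

step_arm(commands=[{"gripper": 1, "x": 0, "y": 0, "z": -0.5, "spin": 0}, {"gripper": 1, "x": 0, "y": 0, "z": -0.5, "spin": 0}, {"gripper": 1, "x": 0, "y": 0, "z": -0.5, "spin": 0}, {"gripper": 1, "x": 0, "y": 0, "z": -0.5, "spin": 0}, {"gripper": 1, "x": 0, "y": 0, "z": 0, "spin": 0}, {"gripper": 1, "x": 0, "y": 0, "z": 0, "spin": 0}, {"gripper": 1, "x": 0, "y": 0, "z": 0, "spin": 0}, {"gripper": 1, "x": 0, "y": 0, "z": 0, "spin": 0}, {"gripper": 1, "x": 0, "y": 0, "z": 0, "spin": 0}, {"gripper": 1, "x": 0, "y": 0, "z": 0, "spin": 0}])

```text
time: 20.5
eef_pos: [0.563, -0.2122, 0.1057]
tcp_rot: [0.774, 0.634, 0.0, 0.0]
contact_force: [3.4, 0.8, 3.7]
opening: 0.153
finger_force: 60.0
```

step_arm(commands=[{"gripper": 1, "x": 0, "y": 0, "z": -0.6, "spin": 0}, {"gripper": 1, "x": 0, "y": 0, "z": -0.6, "spin": 0}, {"gripper": 1, "x": 0, "y": 0, "z": -0.6, "spin": 0}, {"gripper": 1, "x": 0, "y": 0, "z": -0.6, "spin": 0}, {"gripper": 1, "x": 0, "y": 0, "z": -0.6, "spin": 0}, {"gripper": 1, "x": 0, "y": 0, "z": 0, "spin": 0}, {"gripper": 1, "x": 0, "y": 0, "z": 0, "spin": 0}, {"gripper": 1, "x": 0, "y": 0, "z": 0, "spin": 0}, {"gripper": 1, "x": 0, "y": 0, "z": 0, "spin": 0}, {"gripper": 1, "x": 0, "y": 0, "z": 0, "spin": 0}])

```text
time: 21.5
eef_pos: [0.5626, -0.2121, 0.1085]
tcp_rot: [0.774, 0.634, -0.0, -0.0]
contact_force: [3.2, -0.9, 3.9]
opening: 0.149
finger_force: 59.9
```

It sprang up, so the latch had been left locked. I'll press a second time.

step_arm(commands=[{"gripper": 1, "x": 0, "y": 0, "z": 1, "spin": 0}, {"gripper": 1, "x": 0, "y": 0, "z": 1, "spin": 0}, {"gripper": 1, "x": 0, "y": 0, "z": 1, "spin": 0}, {"gripper": 1, "x": 0, "y": 0, "z": 1, "spin": 0}, {"gripper": 1, "x": 0, "y": 0, "z": 1, "spin": 0}, {"gripper": 1, "x": 0, "y": 0, "z": 1, "spin": 0}, {"gripper": 1, "x": 0, "y": 0, "z": 1, "spin": 0}, {"gripper": 1, "x": 0, "y": 0, "z": 1, "spin": 0}, {"gripper": 1, "x": 0, "y": 0, "z": 1, "spin": 0}, {"gripper": 1, "x": 0, "y": 0, "z": 0, "spin": 0}])

```text
time: 22.5
eef_pos: [0.5628, -0.2122, 0.1008]
tcp_rot: [0.774, 0.634, -0.0, -0.0]
contact_force: [1.1, 1.0, 8.9]
opening: 0.149
finger_force: 60.9
```

step_arm(commands=[{"gripper": 1, "x": 0, "y": 0, "z": 0.5, "spin": 0}, {"gripper": 1, "x": 0, "y": 0, "z": 0.5, "spin": 0}, {"gripper": 1, "x": 0, "y": 0, "z": 0.5, "spin": 0}, {"gripper": 1, "x": 0, "y": 0, "z": 0.5, "spin": 0}, {"gripper": 1, "x": 0, "y": 0, "z": 0, "spin": 0}, {"gripper": 1, "x": 0, "y": 0, "z": 0, "spin": 0}, {"gripper": 1, "x": 0, "y": 0, "z": 0, "spin": 0}, {"gripper": 1, "x": 0, "y": 0, "z": 0, "spin": 0}, {"gripper": 1, "x": 0, "y": 0, "z": 0, "spin": 0}, {"gripper": 1, "x": 0, "y": 0, "z": 0, "spin": 0}])

```text
time: 23.5
eef_pos: [0.563, -0.2122, 0.0999]
tcp_rot: [0.773, 0.634, -0.0, -0.0]
contact_force: [-0.4, 1.7, 12.3]
opening: 0.151
finger_force: 61.5
```

Push on to about 16 N (+1.4 mm), then let up as before.

step_arm(commands=[{"gripper": 1, "x": 0, "y": 0, "z": 0.4, "spin": 0}, {"gripper": 1, "x": 0, "y": 0, "z": 0.4, "spin": 0}, {"gripper": 1, "x": 0, "y": 0, "z": 0.3, "spin": 0}, {"gripper": 1, "x": 0, "y": 0, "z": 0.3, "spin": 0}, {"gripper": 1, "x": 0, "y": 0, "z": 0, "spin": 0}, {"gripper": 1, "x": 0, "y": 0, "z": 0, "spin": 0}, {"gripper": 1, "x": 0, "y": 0, "z": 0, "spin": 0}, {"gripper": 1, "x": 0, "y": 0, "z": 0, "spin": 0}, {"gripper": 1, "x": 0, "y": 0, "z": 0, "spin": 0}, {"gripper": 1, "x": 0, "y": 0, "z": 0, "spin": 0}])

```text
time: 24.5
eef_pos: [0.563, -0.2123, 0.0993]
tcp_rot: [0.773, 0.634, -0.0, -0.0]
contact_force: [-1.6, 2.1, 16.4]
opening: 0.151
finger_force: 61.8
```

step_arm(commands=[{"gripper": 1, "x": 0, "y": 0, "z": -1, "spin": 0}, {"gripper": 1, "x": 0, "y": 0, "z": -1, "spin": 0}, {"gripper": 1, "x": 0, "y": 0, "z": -1, "spin": 0}, {"gripper": 1, "x": 0, "y": 0, "z": -1, "spin": 0}, {"gripper": 1, "x": 0, "y": 0, "z": -1, "spin": 0}, {"gripper": 1, "x": 0, "y": 0, "z": -1, "spin": 0}, {"gripper": 1, "x": 0, "y": 0, "z": -1, "spin": 0}, {"gripper": 1, "x": 0, "y": 0, "z": 0, "spin": 0}, {"gripper": 1, "x": 0, "y": 0, "z": 0, "spin": 0}, {"gripper": 1, "x": 0, "y": 0, "z": 0, "spin": 0}])

```text
time: 25.5
eef_pos: [0.5627, -0.2121, 0.1033]
tcp_rot: [0.774, 0.634, -0.0, -0.0]
contact_force: [1.9, -0.6, 5.0]
opening: 0.149
finger_force: 60.0
```

step_arm(commands=[{"gripper": 1, "x": 0, "y": 0, "z": -0.4, "spin": 0}, {"gripper": 1, "x": 0, "y": 0, "z": -0.4, "spin": 0}, {"gripper": 1, "x": 0, "y": 0, "z": -0.4, "spin": 0}, {"gripper": 1, "x": 0, "y": 0, "z": 0, "spin": 0}, {"gripper": 1, "x": 0, "y": 0, "z": 0, "spin": 0}, {"gripper": 1, "x": 0, "y": 0, "z": 0, "spin": 0}, {"gripper": 1, "x": 0, "y": 0, "z": 0, "spin": 0}, {"gripper": 1, "x": 0, "y": 0, "z": 0, "spin": 0}, {"gripper": 1, "x": 0, "y": 0, "z": 0, "spin": 0}, {"gripper": 1, "x": 0, "y": 0, "z": 0, "spin": 0}])

```text
time: 26.5
eef_pos: [0.5627, -0.2121, 0.1043]
tcp_rot: [0.774, 0.634, -0.0, -0.0]
contact_force: [1.6, -1.7, 4.1]
opening: 0.153
finger_force: 59.9
```

Now release and see where it stays.

step_arm(commands=[{"gripper": 0.3, "x": 0, "y": 0, "z": 0, "spin": 0}, {"gripper": 0.3, "x": 0, "y": 0, "z": 0, "spin": 0}, {"gripper": 0, "x": 0, "y": 0, "z": 0, "spin": 0}, {"gripper": 0, "x": 0, "y": 0, "z": 0, "spin": 0}, {"gripper": -0.5, "x": 0, "y": 0, "z": 0, "spin": 0}, {"gripper": -0.5, "x": 0, "y": 0, "z": 0, "spin": 0}, {"gripper": -0.5, "x": 0, "y": 0, "z": 0, "spin": 0}, {"gripper": -0.5, "x": 0, "y": 0, "z": 0, "spin": 0}, {"gripper": -0.5, "x": 0, "y": 0, "z": 0, "spin": 0}, {"gripper": -0.5, "x": 0, "y": 0, "z": 0, "spin": 0}])

```text
time: 27.5
eef_pos: [0.5628, -0.2121, 0.1044]
tcp_rot: [0.774, 0.634, 0.0, 0.0]
contact_force: [0.8, -0.3, 0.8]
opening: 0.748
finger_force: 0.0
```

```bash
cat > top.py <<'E'
from h import *
w=grab('wrist');s=w['state'];print(s['time'],s['eef_pos'],s['contact_force'],s['opening'])
g=cv2.cvtColor(w['color'],cv2.COLOR_RGB2HSV)
m=(g[...,0]<18)&(g[...,1]>150)&(g[...,2]>60)
P=cloud(w,m);P=P[np.linalg.norm(P[:,:2]-[.5635,-.2135],axis=1)<.035]
Q=P[P[:,2]>P[:,2].max()-.012];print(len(P),'top z',np.percentile(P[:,2],[50,80,95]).round(4),'ctr',((Q.min(0)+Q.max(0))/2).round(4),np.median(Q,0).round(4))
Q=P[P[:,2]>np.percentile(P[:,2],80)-.004];k=np.linalg.lstsq(np.c_[Q[:,:2]-Q[:,:2].mean(0),np.ones(len(Q))],Q[:,2],rcond=None)[0];print('tilt deg',np.degrees(k[:2]).round(2))
E
python3 top.py
```

```text
27.5 [ 0.56275441 -0.21209675  0.10437052] [ 0.81927103 -0.2639114   0.76117401] 0.7482559576971947
3819 top z [0.1246 0.1252 0.1258] ctr [ 0.5642 -0.2148  0.1208] [ 0.5644 -0.2095  0.1248]
tilt deg [-0.42 -0.91]
```

The top stands at 0.1248, so the cartridge is sprung up. I'll press from above with shut fingers, which keeps side rubbing out of the force reading.

step_arm(commands=[{"gripper": -0.5, "x": 0, "y": 0, "z": -10, "spin": 0}, {"gripper": -0.5, "x": -1, "y": 0, "z": -15, "spin": 0}, {"gripper": -0.5, "x": -1, "y": 0, "z": -15, "spin": 0}, {"gripper": -0.5, "x": -1, "y": 0, "z": -10, "spin": 0}, {"gripper": 0, "x": 0, "y": 0, "z": 0, "spin": 0}, {"gripper": 1, "x": 0, "y": 0, "z": 0, "spin": 0}, {"gripper": 1, "x": 0, "y": 0, "z": 0, "spin": 0}, {"gripper": 1, "x": 0, "y": 0, "z": 0, "spin": 0}, {"gripper": 1, "x": 0, "y": 0, "z": 0, "spin": 0}, {"gripper": 1, "x": 0, "y": 0, "z": 0, "spin": 0}])

```text
time: 28.55
eef_pos: [0.562, -0.2149, 0.1538]
tcp_rot: [0.774, 0.634, -0.0, -0.0]
contact_force: [-0.5, 0.0, 0.3]
opening: 0.002
finger_force: 0.0
```

```bash
python3 top.py
```

```text
28.55 [ 0.56197425 -0.21488241  0.15381505] [-0.49189961  0.01759525  0.3270316 ] 0.002246916947520212
1410 top z [0.1244 0.1252 0.1257] ctr [ 0.5649 -0.2051  0.1205] [ 0.5653 -0.203   0.1247]
tilt deg [-1.09 -1.45]
```

step_arm(commands=[{"gripper": 1, "x": 0, "y": 1, "z": 5, "spin": 0}, {"gripper": 1, "x": 0, "y": 0, "z": 5, "spin": 0}, {"gripper": 1, "x": 0, "y": 0, "z": 2, "spin": 0}, {"gripper": 1, "x": 0, "y": 0, "z": 1, "spin": 0}, {"gripper": 1, "x": 0, "y": 0, "z": 1, "spin": 0}, {"gripper": 1, "x": 0, "y": 0, "z": 1, "spin": 0}, {"gripper": 1, "x": 0, "y": 0, "z": 1, "spin": 0}, {"gripper": 1, "x": 0, "y": 0, "z": 1, "spin": 0}, {"gripper": 1, "x": 0, "y": 0, "z": 1, "spin": 0}, {"gripper": 1, "x": 0, "y": 0, "z": 0, "spin": 0}])

```text
time: 29.6
eef_pos: [0.5639, -0.2155, 0.1376]
tcp_rot: [0.774, 0.634, 0.0, 0.001]
contact_force: [-0.6, 0.2, 4.8]
opening: 0.001
finger_force: 2.3
```

step_arm(commands=[{"gripper": 1, "x": 0, "y": 0, "z": 1, "spin": 0}, {"gripper": 1, "x": 0, "y": 0, "z": 1, "spin": 0}, {"gripper": 1, "x": 0, "y": 0, "z": 1, "spin": 0}, {"gripper": 1, "x": 0, "y": 0, "z": 1, "spin": 0}, {"gripper": 1, "x": 0, "y": 0, "z": 1, "spin": 0}, {"gripper": 1, "x": 0, "y": 0, "z": 1, "spin": 0}, {"gripper": 1, "x": 0, "y": 0, "z": 1, "spin": 0}, {"gripper": 1, "x": 0, "y": 0, "z": 1, "spin": 0}, {"gripper": 1, "x": 0, "y": 0, "z": 0, "spin": 0}, {"gripper": 1, "x": 0, "y": 0, "z": 0, "spin": 0}])

```text
time: 30.6
eef_pos: [0.564, -0.2155, 0.1299]
tcp_rot: [0.774, 0.634, 0.001, 0.001]
contact_force: [-1.3, 0.6, 5.3]
opening: -0.002
finger_force: 2.9
```

step_arm(commands=[{"gripper": 1, "x": 0, "y": 0, "z": 0.5, "spin": 0}, {"gripper": 1, "x": 0, "y": 0, "z": 0.5, "spin": 0}, {"gripper": 1, "x": 0, "y": 0, "z": 0.5, "spin": 0}, {"gripper": 1, "x": 0, "y": 0, "z": 0.5, "spin": 0}, {"gripper": 1, "x": 0, "y": 0, "z": 0.5, "spin": 0}, {"gripper": 1, "x": 0, "y": 0, "z": 0.5, "spin": 0}, {"gripper": 1, "x": 0, "y": 0, "z": 0.5, "spin": 0}, {"gripper": 1, "x": 0, "y": 0, "z": 0.5, "spin": 0}, {"gripper": 1, "x": 0, "y": 0, "z": 0, "spin": 0}, {"gripper": 1, "x": 0, "y": 0, "z": 0, "spin": 0}])

```text
time: 31.6
eef_pos: [0.5649, -0.2158, 0.1274]
tcp_rot: [0.774, 0.634, 0.001, 0.002]
contact_force: [-1.0, 1.8, 9.7]
opening: 0.001
finger_force: 4.9
```

step_arm(commands=[{"gripper": 1, "x": 0, "y": 0, "z": 0.5, "spin": 0}, {"gripper": 1, "x": 0, "y": 0, "z": 0.5, "spin": 0}, {"gripper": 1, "x": 0, "y": 0, "z": 0.5, "spin": 0}, {"gripper": 1, "x": 0, "y": 0, "z": 0.5, "spin": 0}, {"gripper": 1, "x": 0, "y": 0, "z": 0.3, "spin": 0}, {"gripper": 1, "x": 0, "y": 0, "z": 0, "spin": 0}, {"gripper": 1, "x": 0, "y": 0, "z": 0, "spin": 0}, {"gripper": 1, "x": 0, "y": 0, "z": 0, "spin": 0}, {"gripper": 1, "x": 0, "y": 0, "z": 0, "spin": 0}, {"gripper": 1, "x": 0, "y": 0, "z": 0, "spin": 0}])

```text
time: 32.6
eef_pos: [0.5654, -0.2161, 0.1265]
tcp_rot: [0.774, 0.634, 0.001, 0.003]
contact_force: [-1.6, 1.5, 14.3]
opening: 0.004
finger_force: 7.0
```

step_arm(commands=[{"gripper": 1, "x": 0, "y": 0, "z": 0.5, "spin": 0}, {"gripper": 1, "x": 0, "y": 0, "z": 0.5, "spin": 0}, {"gripper": 1, "x": 0, "y": 0, "z": 0.4, "spin": 0}, {"gripper": 1, "x": 0, "y": 0, "z": 0, "spin": 0}, {"gripper": 1, "x": 0, "y": 0, "z": 0, "spin": 0}, {"gripper": 1, "x": 0, "y": 0, "z": 0, "spin": 0}, {"gripper": 1, "x": 0, "y": 0, "z": 0, "spin": 0}, {"gripper": 1, "x": 0, "y": 0, "z": 0, "spin": 0}, {"gripper": 1, "x": 0, "y": 0, "z": 0, "spin": 0}, {"gripper": 1, "x": 0, "y": 0, "z": 0, "spin": 0}])

```text
time: 33.6
eef_pos: [0.5655, -0.2161, 0.126]
tcp_rot: [0.774, 0.634, 0.001, 0.003]
contact_force: [-2.8, 3.7, 18.3]
opening: 0.001
finger_force: 8.8
```

step_arm(commands=[{"gripper": 1, "x": 0, "y": 0, "z": -1, "spin": 0}, {"gripper": 1, "x": 0, "y": 0, "z": -1, "spin": 0}, {"gripper": 1, "x": 0, "y": 0, "z": -1, "spin": 0}, {"gripper": 1, "x": 0, "y": 0, "z": -1, "spin": 0}, {"gripper": 1, "x": 0, "y": 0, "z": -2, "spin": 0}, {"gripper": 1, "x": 0, "y": 0, "z": -2, "spin": 0}, {"gripper": 1, "x": 0, "y": 0, "z": -2, "spin": 0}, {"gripper": 1, "x": 0, "y": 0, "z": 0, "spin": 0}, {"gripper": 1, "x": 0, "y": 0, "z": 0, "spin": 0}, {"gripper": 1, "x": 0, "y": 0, "z": 0, "spin": 0}])

```text
time: 34.6
eef_pos: [0.5633, -0.2153, 0.1308]
tcp_rot: [0.774, 0.634, 0.0, 0.0]
contact_force: [0.4, 0.4, 3.5]
opening: 0.002
finger_force: 2.2
```

```bash
python3 top.py
```

```text
34.6 [ 0.56327473 -0.21530441  0.13078627] [0.35744757 0.35079624 3.5393059 ] 0.0016568508539900953
1296 top z [0.1163 0.1178 0.1184] ctr [ 0.5658 -0.2011  0.114 ] [ 0.5663 -0.1991  0.1173]
tilt deg [-1.07 -4.66]
```

step_arm(commands=[{"gripper": 1, "x": 0, "y": 0, "z": -1, "spin": 0}, {"gripper": 1, "x": 0, "y": 0, "z": -1, "spin": 0}, {"gripper": 1, "x": 0, "y": 0, "z": -2, "spin": 0}, {"gripper": 1, "x": 0, "y": 0, "z": -4, "spin": 0}, {"gripper": 1, "x": 0, "y": 0, "z": -10, "spin": 0}, {"gripper": 1, "x": 0, "y": 0, "z": -15, "spin": 0}, {"gripper": 1, "x": 0, "y": 0, "z": -15, "spin": 0}, {"gripper": 1, "x": 0, "y": 0, "z": -15, "spin": 0}, {"gripper": 1, "x": 0, "y": 0, "z": -7, "spin": 0}, {"gripper": 1, "x": 0, "y": 0, "z": 0, "spin": 0}])

```text
time: 35.65
eef_pos: [0.564, -0.2157, 0.203]
tcp_rot: [0.774, 0.634, 0.001, 0.002]
contact_force: [-0.2, -0.5, 1.2]
opening: 0.001
finger_force: 0.0
```

```bash
python3 top.py
```

```text
35.65 [ 0.56399982 -0.21571968  0.20303668] [-0.15228166 -0.52708369  1.1745666 ] 0.0011179444409049552
1327 top z [0.1179 0.1185 0.1191] ctr [ 0.5636 -0.215   0.1139] [ 0.5634 -0.2122  0.1181]
tilt deg [-0.22 -0.41]
```

The top now stands at 0.118 against 0.125 before, with no measurable tilt and the tool clear. That is the locked-home height.

```bash
python3 -c "
from plant import *
print(sign_off())"
```

```text
the job is handed in; nothing more can be done
None
```

The orange cartridge is in the bay, tongue down and locked home: after the last press its top stayed 38 mm above the rim, with the arm clear. It took three presses, the hardest reading about 18 N at the wrist. I've handed the job in, and the hand-in call gave no verdict.

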